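# Hold an aluminium angle offcut in the drilling jig

### The job

Pick up the offcut of aluminium angle and stand it flat on the plate of the drilling jig, its upright leg facing the fence and its end up against the stop block. Then, with one slanting push of the fingertips into the inside corner of the angle, press it firmly (roughly 10 N each way) against the fence and down on the plate together, flush with fence and stop, the hand touching only the angle and not the jig. Finish while still holding that push, ready for drilling, and leave the other things on the bench where they are.

Things in the scene. Friction and masses are not known exactly. Their poses are not given: they have to be found in the camera images.
- angle: Workpiece: loose aluminium angle offcut (L-section), 50 x 110 x 50 mm (x, y, z), walls 8 mm, about 0.2 kg, lying on its flat leg. Origin: centre of the flat leg's 50 x 110 underside; z up. Upright leg along y at x = +17 to +25 mm, 50 mm high; inside corner at x = 17, z = 8 mm, open to -x and up. At the start +x points away from the robot within 40 degrees.
- angle_back (a point): Point on the angle at the bottom middle of the outer face of the upright leg (angle frame 25, 0, 0 mm): the face that goes against the fence.
- jig: Steel drilling jig fixed to the bench, 150 x 220 x 60 mm. Origin at bench height, z up, +x away from the robot within 20 degrees. Plate top z = 15 mm, x = -85 to +65, y = -110 to +110 mm. Jig and angle may swap sides (left, right of the robot). Angle seated: its origin at jig (25, 15, 15) mm, axes parallel to the jig's.
- jig_plate: Base plate of the jig (same frame and origin as the jig), flat top at z = 15 mm, ground and lightly oiled: the angle slides on it with a friction coefficient of about 0.35.
- jig_fence: Fence of the jig (same frame and origin as the jig): upright steel bar 15 mm thick along the plate's whole far edge, working face at x = +50 mm looking to -x, from z = 15 to 60 mm.
- jig_stop: Stop block of the jig (same frame and origin as the jig): 90 x 30 x 30 mm, x = -40 to +50 mm, z = 15 to 45 mm, at the +y end, working face at y = +70 mm looking to -y.
- bowl: Bystander: loose steel bowl, 120 mm across, 45 mm high, beyond the work; origin under its centre.
- screwdriver: Bystander: loose screwdriver lying on the bench beyond the work.
- carburettor: Bystander: small loose aluminium carburettor, about 70 x 65 x 70 mm, beyond the work; origin under its centre.
Mind the look-alikes: they are no part of the job. What is shaped like the angle but green or pink is not meant.

How it is judged:
By the outcome, as a careful person would: the job done as asked, in the order asked, and still so for the second after the job is handed in, while the arm keeps its last pose, push and grip.
It also fails if it takes over 58 s, if anything falls off the work surface, if the arm or the gripper's body presses on something with over 40 N, if the wrist force passes 120 N, or if a joint passes its speed limit or range.

### The arm

A 6-joint arm with a two-finger parallel gripper is mounted at the origin on the work surface. World frame = base frame: x ahead of the robot, y to its left, z up, the work surface at z = 0. Lengths are in mm, angles in rad, forces in N, time in s.
With the tool pointing down it reaches from about 350 to 975 mm from the base axis. Payload 7.1 kg.
Tool frame: the origin (TCP) lies midway between the tips of the shut fingers; the grasp point (between the pads) lies 19 mm behind it (ctrl.hold_point_z is the distance from the TCP to the grasp point, in mm); z points along the fingers, y is the direction in which the jaws open and shut (so a half turn about z gives the same grasp; the last joint's range is limited). The gripper opens to 88 mm and grips with 3 to 60 N. Pads are 20 mm wide; open, the fingers measure 115 mm over their backs; the gripper's body (75 mm by 178 mm) begins 61 mm behind the grasp point.
Start: joints at [-1.235, 0.423, 1.63, -0, 1.089, -0.019], TCP at [217.143, -586.049, 222.675] pointing down, gripper open.
Joint ranges: [-3, 3], [-0.9, 2.11], [0.09, 2.58], [-1.31, 4.45], [0.11, 2.69], [-2.54, 2.54]. Speed limits (rad/s): [2.39, 2.39, 3.01, 3.14, 3.14, 3.14].

### API

Orientations are given as a rotation vector (axis times angle).
In Python, from workcell import ctrl, eyes gives the robot as it stands.
- The arm moves only by the tool move_arm, never from a script. Its argument "deltas" is a list of rows, each a list of 6 numbers: the shift along the tool's x, y, z in mm, then the turn, a rotation vector about the tool's x, y, z in rad. A call has 1 to 5 rows; each row shifts and turns the pose as measured when the row begins, along the tool's axes as they then stand; what a row does not reach is not made up. A row lasts 1/12 s, in which the tool goes at most 41.7 mm and 7.16 degrees, less where a joint would pass 70% of its speed; a pose out of reach is approached as far as the arm can. A call is refused whole if a number of a shift passes 41.7 or a number of a turn 0.125, either way. A call with a gripper value outside its range is refused whole. "hand" is the closure, from -1 (fully open) to 1 (shut), set as the call begins (left out, the last holds). The fingers move at their own pace and stop on an object; the grip force is fixed at half the most. Time passes only in rows, so rows that do not move let the fingers close. It gives the time, the measured TCP pose, the force and the opening at its end, in the units of the state.
- ctrl.get_obs(): the state, without advancing time (a new reading comes with each control period).
- eyes.get_image(name): name is "side" or "top"; returns a dict with "frame" (480x640x3 uint8, red, green, blue), "range_z" (480x640 float32, mm along the optical axis (not along the pixel's ray), 0 where there is no reading), "fx", "fy", "cx", "cy" (pixels), "cam_to_world" (4x4, takes a point from camera to world coordinates). Camera axes: x right, y down, z forward; pixel columns grow to the right and rows downward; lengths in mm; the calibration is good to about 2 mm. A picture is of the moment at which its call begins.
- ctrl.close_job(): hands the job in, once; it reports no verdict.
The state is a dict: "t": time; "qpos": joint angles; "qvel": joint speeds; "joint_torque": joint torques, N m; "ee_pos": TCP position; "orientation": TCP orientation; "ft_force": force on the tool from outside, world axes, zero at the start; "moment": the same for the moment, N m; "width": finger opening in mm.
Only numpy, scipy, OpenCV 4.12 (cv2) and the standard library are available. Lean on these libraries where they do the work, as an engineer would, in place of code of your own. Each camera call takes 0.05 s, during which the arm holds its last target.

## Working session

There is one attempt and no reset: what is moved stays moved. The work goes in short steps, Python scripts to look and compute and a tool call to move; the robot and the scene stay as the last step left them, time stands still between calls to the robot, and variables do not carry over. Pictures are saved under pics/ and viewed, and the job is handed in when it is done.

Besides the shell and the picture viewer there is one more tool, called after "Call:" as name([rows], argument=value, ...), one row to a line, values as JSON. move_arm: Moves the arm, as the interface text tells. Its arguments: {"type":"object","properties":{"deltas":{"type":"array"},"hand":{"type":"number"}},"required":["deltas"]}

```bash
mkdir -p pics; ls; python3 - <<'E'
from workcell import ctrl, eyes
import cv2,numpy as np
print(ctrl.get_obs(), ctrl.hold_point_z)
for n in("side","top"):
    d=eyes.get_image(n); cv2.imwrite(f"pics/{n}0.png",d["frame"][:,:,::-1]); np.savez(f"{n}0.npz",**d)
    print(n,d["fx"],d["cx"],d["cy"],np.round(d["cam_to_world"],3).tolist())
E
```

```text
pics
{'t': 0.0, 'qpos': array([-1.23502570e+00,  4.23812751e-01,  1.63066997e+00, -1.36214691e-05,
        1.08856156e+00, -1.89802168e-02]), 'qvel': array([ 0.00053486,  0.00056972,  0.00122796, -0.00140956, -0.00161424,
       -0.0005292 ]), 'joint_torque': array([ 8.48882046e-04, -5.44625080e+01, -2.73667395e+01,  6.43424084e-02,
        2.27733183e-02, -1.20828586e-04]), 'ee_pos': array([ 216.95446526, -585.56777373,  221.92708649]), 'orientation': array([-3.09089077e+00, -5.54081103e-01,  3.78205209e-04]), 'ft_force': array([ 0.79674521,  0.54131825, -0.54888135]), 'moment': array([-0.08568228, -0.00898188, -0.06117254]), 'width': 87.58061732851372} 18.700000000000003
side 492.3571813183969 314.51419560951757 244.72752258250233 [[-0.941, -0.259, 0.219, 338.506], [-0.34, 0.72, -0.605, 551.426], [-0.001, -0.644, -0.765, 823.383], [0.0, 0.0, 0.0, 1.0]]
top 451.38796537124387 317.9286087756517 238.42098638803543 [[0.006, -0.998, 0.068, 508.665], [-0.999, -0.008, -0.032, -63.861], [0.032, -0.068, -0.997, 863.056], [0.0, 0.0, 0.0, 1.0]]
```

View pics/top0.png

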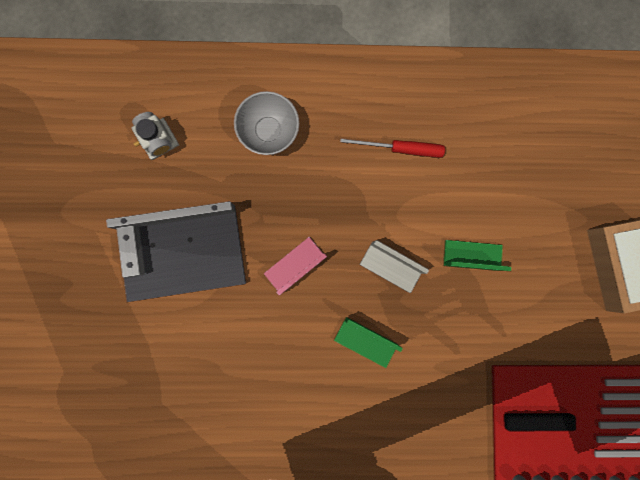

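View pics/side0.png

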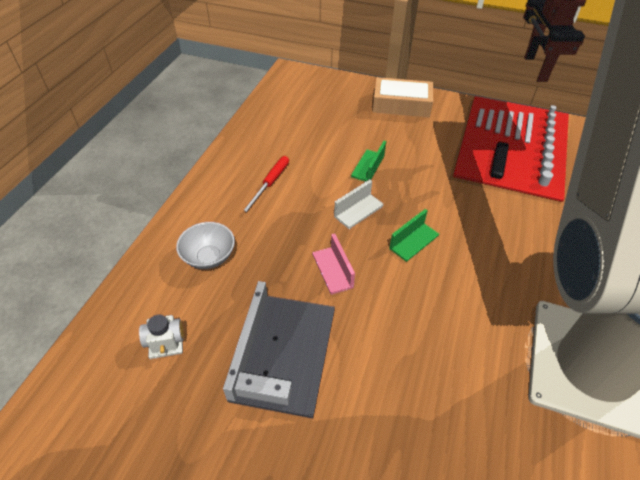

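The top view shows the bare aluminium angle at about (395,265), with its upright leg on the upper side. The jig is at (180,250), with the fence along its upper edge and the stop at the left end, (130,250). Next I'll measure both.

```bash
cat > h.py <<'E'
import numpy as np,cv2
def cloud(d):
    z=d["range_z"].astype(float); v,u=np.mgrid[0:480,0:640]
    P=np.stack([(u-d["cx"])/d["fx"]*z,(v-d["cy"])/d["fy"]*z,z,np.ones_like(z)],-1)@np.asarray(d["cam_to_world"]).T
    P=P[...,:3]; P[z==0]=np.nan; return P
def rect(Q):
    (c,s,a)=cv2.minAreaRect(Q[:,:2].astype(np.float32)); b=cv2.boxPoints((c,s,a)); return np.round(c,1),np.round(s,1),np.round(b,1).tolist()
E
python3 - <<'E'
from h import *
for n in("top","side"):
    d=np.load(f"{n}0.npz"); P=cloud(d); hsv=cv2.cvtColor(d["frame"],cv2.COLOR_RGB2HSV)
    if n=="top": A=(350,230,435,300);J=(95,190,260,310)
    else: A=(325,175,390,230);J=(222,275,340,420)
    bz=P[300:340,20:80] if n=="top" else P[430:470,100:200]
    print(n,"bench z",np.nanmedian(bz[...,2]))
    for nm,(x0,y0,x1,y1) in(("A",A),("J",J)):
        Q=P[y0:y1,x0:x1].reshape(-1,3); S=hsv[y0:y1,x0:x1].reshape(-1,3); 
        gray=S[:,1]<90
        for lo,hi in(((4,13),(45,56)) if nm=="A" else((10,20),(40,50),(55,65))):
            m=(Q[:,2]>lo)&(Q[:,2]<hi)&gray
            K=Q[m]; print(nm,lo,hi,m.sum(),np.median(K[:,2]),*rect(K))
E
```

```text
top bench z 0.2433081649628548
A 4 13 1297 8.891904611679479 [ 517.4 -231.4] [110.1  57.5] [[465.6000061035156, -265.70001220703125], [515.9000244140625, -293.3999938964844], [569.0999755859375, -197.10000610351562], [518.7999877929688, -169.3000030517578]]
A 45 56 293 50.62182499120104 [ 532.4 -239.8] [110.    8.4] [[502.0, -285.79998779296875], [509.29998779296875, -289.8999938964844], [562.9000244140625, -193.6999969482422], [555.5999755859375, -189.6999969482422]]
J 10 20 7647 15.513312316161546 [536.8 164.9] [147.5 220.2] [[446.3999938964844, 261.79998779296875], [481.6000061035156, 44.400001525878906], [627.2000122070312, 68.0], [592.0, 285.29998779296875]]
J 40 50 983 45.41652031787521 [559.6 164. ] [ 91.8 216.7] [[491.3999938964844, 259.8999938964844], [538.2000122070312, 48.29999923706055], [627.9000244140625, 68.19999694824219], [581.0, 279.79998779296875]]
J 55 65 1096 60.449929205604406 [604.7 175.6] [ 15.9 219.2] [[580.0999755859375, 282.70001220703125], [613.7000122070312, 66.0999984741211], [629.4000244140625, 68.5], [595.7999877929688, 285.1000061035156]]
side bench z
[... 344 characters left out ...]
61035156], [563.4000244140625, -193.3000030517578], [553.5, -187.89999389648438]]
J 10 20 7144 14.817956977917675 [537.7 165.8] [149.4 221. ] [[446.79998779296875, 263.5], [480.8999938964844, 45.099998474121094], [628.5999755859375, 68.0999984741211], [594.5, 286.5]]
J 40 50 1133 44.829602777003856 [552.7 173.8] [103.8 216.3] [[491.29998779296875, 276.8999938964844], [510.70001220703125, 61.400001525878906], [614.0, 70.69999694824219], [594.5999755859375, 286.20001220703125]]
J 55 65 1001 59.80933681679335 [604.4 175.9] [ 16.4 221.5] [[579.4000244140625, 284.1000061035156], [613.2000122070312, 65.30000305175781], [629.4000244140625, 67.80000305175781], [595.7000122070312, 286.6000061035156]]
```

```bash
cat > plan.py <<'E'
import numpy as np,sys
from scipy.spatial.transform import Rotation as Ro
from workcell import ctrl
JO=np.array([547.6,167.0,0]); JY=.1537
def down(yaw): # yaw of tool y
    c,s=np.cos(yaw),np.sin(yaw); return Ro.from_matrix(np.array([[-s,c,0],[c,s,0],[0,0,-1]]).T.T if False else np.column_stack([[-s,c,0],[c,s,0],[0,0,-1]]))
def jig(x,y,z): return JO+Ro.from_euler('z',JY).apply([x,y,z])
def go(p,R,vmax=38,wmax=.11,show=5):
    o=ctrl.get_obs(); p0=o["ee_pos"]; R0=Ro.from_rotvec(o["orientation"])
    d=p-p0; w=(R*R0.inv()).as_rotvec()
    n=int(np.ceil(max(np.linalg.norm(d)/vmax,np.linalg.norm(w)/wmax,1)))
    rows=[]
    for k in range(min(n,show)):
        Rk=Ro.from_rotvec(w*k/n)*R0
        rows.append(np.r_[np.round(Rk.inv().apply(d/n),1),np.round(Rk.inv().apply(w/n),3)].tolist())
    print("t",round(o["t"],2),"pos",p0.round(1),"left",d.round(1),w.round(3),"F",o["ft_force"].round(1),"w",round(o["width"],1),"n",n); print(rows)
def down_(y): 
    c,s=np.cos(y),np.sin(y); return Ro.from_matrix(np.column_stack([[-s,c,0],[c,s,0],[0,0,-1]]))
E
python3 - <<'E'
from plan import *
R=down(-.51); print(np.linalg.det(R.as_matrix()),R.as_matrix()[:,0])
go(np.array([532.4,-239.7,120]),R,show=5)
E
```

```text
0.9999999999999992 [0.48817725 0.87274451 0.        ]
t 0.1 pos [ 217.  -585.6  222. ] left [ 315.4  345.9 -102. ] [-0.001 -0.001  0.706] F [0.7 0.3 0.2] w 87.7 n 13
[[32.0, -16.5, 7.9, -0.0, -0.0, -0.054], [32.8, -14.8, 7.9, -0.0, -0.0, -0.054], [33.6, -12.9, 7.9, -0.0, -0.0, -0.054], [34.3, -11.1, 7.9, -0.0, -0.0, -0.054], [34.8, -9.2, 7.9, -0.0, -0.0, -0.054]]
```

Call:
move_arm([
  [32, -16.5, 6, 0, 0, -0.054],
  [33, -15, 6, 0, 0, -0.054],
  [33.5, -13, 6, 0, 0, -0.054],
  [34, -11, 6, 0, 0, -0.054],
  [35, -9, 6, 0, 0, -0.054],
], hand=0.1)

```text
t: 0.52
ee_pos: [337.5, -453.6, 190.4]
orientation: [2.988, 0.965, -0.002]
ft_force: [0.7, 0.3, 0.3]
width: 58.1
```

```bash
python3 - <<'E'
from plan import *
go(np.array([532.4,-239.7,120]),down(-.51),show=5)
E
```

```text
t 0.52 pos [ 337.5 -453.6  190.4] left [194.9 213.9 -70.4] [ 0.002 -0.     0.436] F [0.7 0.3 0.3] w 58.1 n 8
[[35.4, -7.5, 8.7, 0.0, 0.0, -0.055], [35.8, -5.5, 8.7, 0.0, 0.0, -0.055], [36.0, -3.6, 8.7, 0.0, 0.0, -0.055], [36.2, -1.6, 8.7, 0.0, 0.0, -0.055], [36.2, 0.4, 8.8, 0.0, 0.0, -0.055]]
```

Call:
move_arm([
  [35.5, -7.5, 8.7, 0, 0, -0.055],
  [36, -5.5, 8.7, 0, 0, -0.055],
  [36, -3.5, 8.7, 0, 0, -0.055],
  [36, -1.5, 8.7, 0, 0, -0.055],
  [36, 0.5, 8.7, 0, 0, -0.055],
])

```text
t: 0.93
ee_pos: [462.7, -312.0, 144.3]
orientation: [2.82, 1.383, -0.003]
ft_force: [-0.0, -0.1, -0.2]
width: 39.8
```

```bash
python3 - <<'E'
from plan import *
go(np.array([532.4,-239.7,120]),down(-.51),show=5)
E
```

```text
t 0.93 pos [ 462.7 -312.   144.3] left [ 69.7  72.3 -24.3] [ 0.002 -0.001  0.149] F [-0.  -0.1 -0.2] w 39.8 n 3
[[33.3, 3.6, 8.0, -0.0, 0.001, -0.05], [33.1, 5.3, 8.0, -0.0, 0.001, -0.05], [32.8, 6.9, 8.1, -0.0, 0.001, -0.05]]
```

Call:
move_arm([
  [33, 3.5, 8, 0, 0, -0.05],
  [33, 5, 8, 0, 0, -0.05],
  [33, 7, 8, 0, 0, -0.05],
  [0, 0, 0, 0, 0, 0],
])

```text
t: 1.27
ee_pos: [536.6, -229.9, 116.4]
orientation: [-2.695, -1.61, 0.004]
ft_force: [0.4, -0.0, -0.4]
width: 39.7
```

```bash
python3 - <<'E'
from plan import *
go(np.array([532.4,-239.7,14]),down(-.51),show=5)
E
```

```text
t 1.27 pos [ 536.6 -229.9  116.4] left [  -4.2   -9.8 -102.4] [-0.001 -0.003 -0.016] F [ 0.4 -0.  -0.4] w 39.7 n 3
[[-3.5, 0.4, 34.1, -0.001, 0.0, 0.005], [-3.5, 0.4, 34.1, -0.001, 0.0, 0.005], [-3.5, 0.4, 34.1, -0.001, 0.0, 0.005]]
```

Call:
move_arm([
  [-8, 1, 15, 0, 0, 0.016],
  [-2, 0, 20, 0, 0, 0],
  [0, 0, 10, 0, 0, 0],
  [0, 0, 0, 0, 0, 0],
])

```text
t: 1.6
ee_pos: [533.6, -236.9, 69.2]
orientation: [-2.704, -1.595, 0.005]
ft_force: [-0.8, -0.4, -0.1]
width: 39.3
```

```bash
python3 - <<'E'
from plan import *
go(np.array([532.4,-239.7,14]),down(-.51),show=5,vmax=15)
from workcell import eyes; import cv2
d=eyes.get_image("side"); cv2.imwrite("pics/s1.png",d["frame"][100:300,220:480,::-1].repeat(3,0).repeat(3,1))
E
```

```text
t 1.6 pos [ 533.6 -236.9   69.2] left [ -1.2  -2.8 -55.2] [-0.001 -0.004 -0.005] F [-0.8 -0.4 -0.1] w 39.3 n 4
[[-0.7, 0.1, 13.8, -0.001, 0.0, 0.001], [-0.7, 0.1, 13.8, -0.001, 0.0, 0.001], [-0.7, 0.1, 13.8, -0.001, 0.0, 0.001], [-0.8, 0.1, 13.8, -0.001, 0.0, 0.001]]
```

View pics/s1.png

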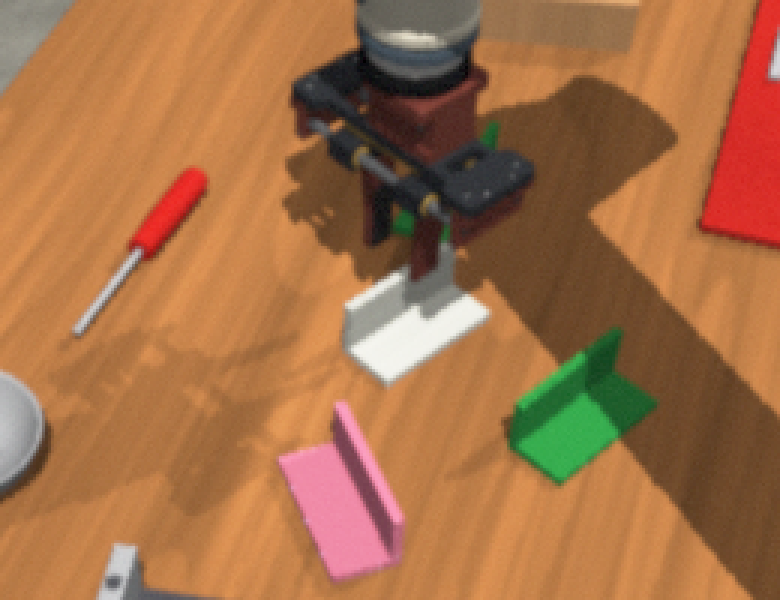

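The crop shows the fingers at about (400,240), either side of the white angle's upright leg, lined up with it. I'll go down and grip.

Call:
move_arm([
  [-2, 0, 15, 0, 0, 0.004],
  [-0.5, 0, 15, 0, 0, 0],
  [0, 0, 14, 0, 0, 0],
  [0, 0, 8, 0, 0, 0],
  [0, 0, 0, 0, 0, 0],
])

```text
t: 2.07
ee_pos: [533.9, -242.1, 19.7]
orientation: [2.71, 1.585, -0.0]
ft_force: [0.4, 0.2, 0.5]
width: 39.9
```

```bash
python3 - <<'E'
from plan import *
go(np.array([532.4,-239.7,14]),down(-.51),show=5,vmax=15)
E
```

```text
t 2.07 pos [ 533.9 -242.1   19.7] left [-1.5  2.4 -5.7] [0.002 0.001 0.002] F [0.4 0.2 0.5] w 39.9 n 1
[[1.3, -2.5, 5.7, 0.002, 0.001, -0.002]]
```

Call:
move_arm([
  [1, -2.5, 4, 0, 0, 0],
  [0, 0, 0, 0, 0, 0],
  [0, 0, 0, 0, 0, 0],
])

```text
t: 2.32
ee_pos: [532.5, -240.3, 16.3]
orientation: [2.71, 1.584, 0.0]
ft_force: [-0.3, -0.0, 0.1]
width: 39.8
```

Call:
move_arm([
  [0, 0, 0, 0, 0, 0],
  [0, 0, 0, 0, 0, 0],
  [0, 0, 0, 0, 0, 0],
  [0, 0, 0, 0, 0, 0],
  [0, 0, 0, 0, 0, 0],
], hand=1)

```text
t: 2.73
ee_pos: [533.6, -240.6, 18.3]
orientation: [2.708, 1.583, 0.003]
ft_force: [-1.8, 0.6, 0.3]
width: 9.6
```

Call:
move_arm([
  [0, 0, 0, 0, 0, 0],
  [0, 0, 0, 0, 0, 0],
  [0, 0, 0, 0, 0, 0],
  [0, 0, 0, 0, 0, 0],
])

```text
t: 3.07
ee_pos: [533.5, -240.5, 18.4]
orientation: [2.708, 1.583, 0.003]
ft_force: [0.2, -0.1, -0.2]
width: 7.6
```

Call:
move_arm([
  [0, 0, -15, 0, 0, 0],
  [0, 0, -25, 0, 0, 0],
  [0, 0, -30, 0, 0, 0],
  [0, 0, -20, 0, 0, 0],
])

```text
t: 3.4
ee_pos: [528.8, -238.2, 104.8]
orientation: [-2.707, -1.583, 0.009]
ft_force: [1.6, 0.3, -2.5]
width: 7.9
```

```bash
python3 - <<'E'
from plan import *
go(jig(6,0,110),down(JY),show=5,vmax=30,wmax=.07)
E
```

```text
t 3.4 pos [ 528.8 -238.2  104.8] left [ 24.7 406.1   5.2] [ 0.    -0.008  0.666] F [ 1.6  0.3 -2.5] w 7.9 n 14
[[26.1, -12.7, -0.3, -0.001, -0.0, -0.048], [26.7, -11.4, -0.3, -0.001, -0.0, -0.048], [27.2, -10.2, -0.3, -0.001, -0.0, -0.048], [27.7, -8.8, -0.3, -0.001, -0.0, -0.048], [28.1, -7.5, -0.3, -0.001, -0.0, -0.048]]
```

Lifted, and the wrist shows about 2 N of weight. Now carrying it over.

Call:
move_arm([
  [26, -12.5, -2, 0, 0, -0.048],
  [26.5, -11.5, -1, 0, 0, -0.048],
  [27, -10, -1, 0, 0, -0.048],
  [27.5, -9, 0, 0, 0, -0.048],
  [28, -7.5, 0, 0, 0, -0.048],
])

```text
t: 3.82
ee_pos: [540.8, -96.1, 114.5]
orientation: [2.499, 1.897, 0.001]
ft_force: [0.1, -1.1, -2.2]
width: 8.0
```

```bash
python3 - <<'E'
from plan import *
go(jig(6,0,110),down(JY),show=5,vmax=30,wmax=.07)
E
```

```text
t 3.82 pos [540.8 -96.1 114.5] left [ 12.7 264.   -4.5] [0.002 0.004 0.426] F [ 0.1 -1.1 -2.2] w 8.0 n 9
[[28.6, -6.5, 0.4, 0.0, 0.0, -0.047], [28.9, -5.2, 0.4, 0.0, 0.0, -0.047], [29.1, -3.8, 0.4, 0.0, 0.0, -0.047], [29.3, -2.4, 0.4, 0.0, 0.0, -0.047], [29.4, -1.0, 0.5, 0.0, 0.0, -0.047]]
```

Call:
move_arm([
  [28.5, -6.5, 0, 0, 0, -0.047],
  [29, -5, 0, 0, 0, -0.047],
  [29, -4, 0, 0, 0, -0.047],
  [29, -2.5, 0, 0, 0, -0.047],
  [29.5, -1, 0, 0, 0, -0.047],
])

```text
t: 4.23
ee_pos: [545.8, 57.1, 113.3]
orientation: [2.247, 2.189, -0.001]
ft_force: [0.9, -0.3, -1.6]
width: 7.9
```

```bash
python3 - <<'E'
from plan import *
go(jig(6,0,110),down(JY),show=5,vmax=30,wmax=.07)
E
```

```text
t 4.23 pos [545.8  57.1 113.3] left [  7.8 110.8  -3.3] [0.003 0.003 0.18 ] F [ 0.9 -0.3 -1.6] w 7.9 n 4
[[27.7, 1.2, 0.7, 0.001, 0.001, -0.045], [27.7, 2.5, 0.8, 0.001, 0.001, -0.045], [27.5, 3.7, 0.8, 0.001, 0.001, -0.045], [27.3, 4.9, 0.8, 0.001, 0.001, -0.045]]
```

Call:
move_arm([
  [27, 1, 0, 0, 0, -0.045],
  [27, 2.5, 0, 0, 0, -0.045],
  [25, 3.5, 0, 0, 0, -0.045],
  [20, 4, 0, 0, 0, -0.025],
  [0, 0, 0, 0, 0, 0],
])

```text
t: 4.65
ee_pos: [551.4, 166.8, 111.8]
orientation: [2.048, 2.379, -0.001]
ft_force: [0.3, -0.7, -1.9]
width: 8.0
```

```bash
python3 - <<'E'
from plan import *
go(jig(6,3,45),down(JY),show=5,vmax=20,wmax=.07)
E
```

```text
t 4.65 pos [551.4 166.8 111.8] left [  1.7   4.1 -66.8] [0.002 0.002 0.005] F [ 0.3 -0.7 -1.9] w 8.0 n 4
[[1.0, 0.5, 16.7, 0.0, 0.001, -0.001], [1.0, 0.5, 16.7, 0.0, 0.001, -0.001], [1.0, 0.6, 16.7, 0.0, 0.001, -0.001], [1.0, 0.6, 16.7, 0.0, 0.001, -0.001]]
```

Call:
move_arm([
  [1, 1.5, 15, 0.002, 0, -0.005],
  [0.5, 0, 18, 0, 0, 0],
  [0, 0, 16, 0, 0, 0],
  [0, 0, 8, 0, 0, 0],
  [0, 0, 0, 0, 0, 0],
])

```text
t: 5.07
ee_pos: [552.5, 168.9, 52.6]
orientation: [2.039, 2.387, -0.003]
ft_force: [-0.6, -1.4, -2.8]
width: 8.0
```

```bash
python3 - <<'E'
from plan import *
go(jig(6,3,34),down(JY),show=5,vmax=20,wmax=.07)
from workcell import eyes; import cv2
d=eyes.get_image("side"); cv2.imwrite("pics/s2.png",d["frame"][230:430,180:440,::-1].repeat(3,0).repeat(3,1))
E
```

```text
t 5.07 pos [552.5 168.9  52.6] left [  0.6   2.  -18.6] [ 0.003  0.001 -0.003] F [-0.6 -1.4 -2.8] w 8.0 n 1
[[1.9, 0.9, 18.6, 0.0, 0.003, 0.003]]
```

View pics/s2.png

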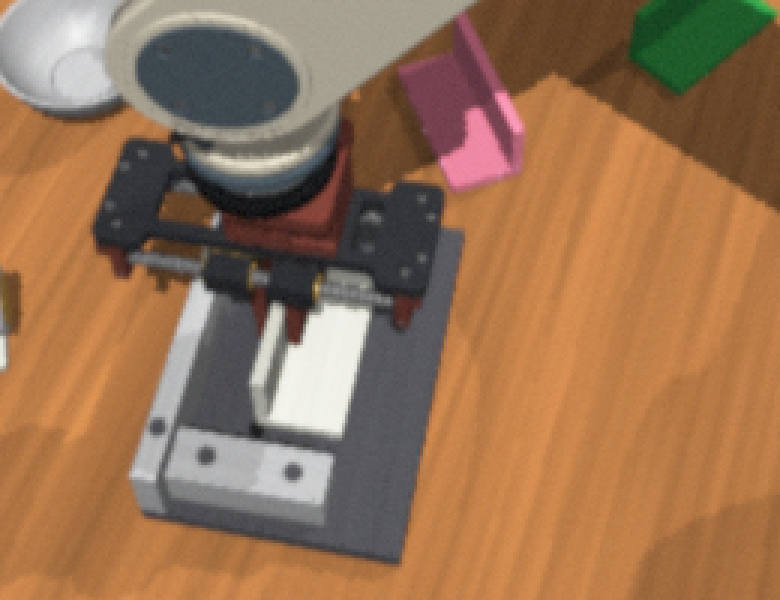

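The crop shows the gripped angle about 20 mm above the plate, parallel to the fence (left bar) and short of the stop at (250,470). I'll lower it onto the plate.

Call:
move_arm([
  [1.5, 1, 8, 0, 0.003, 0],
  [0, 0, 7, 0, 0, 0],
  [0, 0, 2, 0, 0, 0],
  [0, 0, 0, 0, 0, 0],
])

```text
t: 5.45
ee_pos: [555.1, 170.0, 36.7]
orientation: [2.042, 2.385, 0.005]
ft_force: [-0.4, 0.2, -1.6]
width: 7.9
```

```bash
python3 - <<'E'
from plan import *
go(jig(6,3,34),down(JY),show=5,vmax=20,wmax=.07)
E
```

```text
t 5.45 pos [555.1 170.   36.7] left [-2.   0.9 -2.7] [-0.001  0.003 -0.001] F [-0.4  0.2 -1.6] w 7.9 n 1
[[1.2, -1.8, 2.7, 0.004, -0.001, 0.001]]
```

Call:
move_arm([
  [3, -1.5, 1.5, 0, 0, 0],
  [3, 0, 0.5, 0, 0, 0],
  [3, 0, 0, 0, 0, 0],
  [0, 0, 0, 0, 0, 0],
])

```text
t: 5.78
ee_pos: [552.6, 179.5, 35.4]
orientation: [2.042, 2.384, 0.007]
ft_force: [0.7, -0.3, -2.2]
width: 7.7
```

```bash
python3 - <<'E'
from plan import *
go(jig(6,15,33.4),down(JY),show=5,vmax=20,wmax=.07)
E
```

```text
t 5.78 pos [552.6 179.5  35.4] left [-1.4  3.3 -2. ] [-0.002  0.005 -0.001] F [ 0.7 -0.3 -2.2] w 7.7 n 1
[[3.5, -0.9, 2.0, 0.005, -0.001, 0.001]]
```

Call:
move_arm([
  [1.5, 0, 0.5, 0.004, 0, 0],
  [1.5, 0, 0.5, 0, 0, 0],
  [1, 0, 0, 0, 0, 0],
])

```text
t: 6.03
ee_pos: [552.3, 183.5, 34.9]
orientation: [2.041, 2.387, 0.001]
ft_force: [1.6, -11.6, -1.7]
width: 8.1
```

Call:
move_arm([
  [1, 0, 0, 0, 0, 0],
  [0.5, 0, 0, 0, 0, 0],
])

```text
t: 6.2
ee_pos: [552.3, 183.4, 35.0]
orientation: [2.038, 2.387, -0.002]
ft_force: [1.1, -2.1, -2.0]
width: 7.6
```

The angle's end has touched the stop, with a force of −11 N in y. Next I'll seat it on the plate.

Call:
move_arm([
  [0, 0, 1, 0, 0, 0],
  [0, 0, 1, 0, 0, 0],
])

```text
t: 6.37
ee_pos: [552.6, 183.4, 33.3]
orientation: [2.038, 2.387, -0.001]
ft_force: [-1.2, -2.2, 16.6]
width: 7.9
```

Call:
move_arm([
  [0.5, 0, 1, 0, 0, 0],
  [0, 0, 0, 0, 0, 0],
])

```text
t: 6.53
ee_pos: [552.7, 183.4, 33.7]
orientation: [2.038, 2.386, -0.002]
ft_force: [-0.2, 0.5, -1.5]
width: 8.1
```

Call:
move_arm([
  [0, 0, 0.5, 0, 0, 0],
  [0, 0, 0, 0, 0, 0],
  [0, 0, 0, 0, 0, 0],
  [0, 0, 0, 0, 0, 0],
  [0, 0, 0, 0, 0, 0],
], hand=0.3)

```text
t: 6.95
ee_pos: [553.6, 184.5, 33.7]
orientation: [2.037, 2.386, 0.002]
ft_force: [-0.2, -0.4, 0.3]
width: 30.5
```

Call:
move_arm([
  [0, 0, -15, 0, 0, 0],
  [0, 0, -25, 0, 0, 0],
  [0, 0, -30, 0, 0, 0],
  [0, 0, -30, 0, 0, 0],
  [0, 0, -30, 0, 0, 0],
])

```text
t: 7.37
ee_pos: [547.9, 183.6, 160.2]
orientation: [-2.037, -2.386, 0.019]
ft_force: [-0.2, 0.2, -0.7]
width: 30.6
```

```bash
cat >> plan.py <<'E'
def tilt(th,s=1):
    y=np.array([0,s,0.]); z=np.array([np.sin(th),0,-np.cos(th)]); return Ro.from_euler('z',JY)*Ro.from_matrix(np.column_stack([np.cross(y,z),y,z]))
def tojig(p): return Ro.from_euler('z',JY).inv().apply(np.asarray(p)-JO)
E
python3 - <<'E'
from plan import *
from h import *
from workcell import eyes
o=ctrl.get_obs(); print(o["qpos"].round(3))
for n in("side","top"):
    d=eyes.get_image(n); P=cloud(d); J=tojig(P.reshape(-1,3)).reshape(480,640,3)
    cv2.imwrite(f"pics/{n}3.png",d["frame"][:,:,::-1])
    hsv=cv2.cvtColor(d["frame"],cv2.COLOR_RGB2HSV)
    m=(J[...,2]>62)&(J[...,2]<69)&(J[...,0]>-60)&(J[...,0]<40)&(abs(J[...,1])<100)
    Q=J[m]; print(n,m.sum(),Q.min(0).round(1) if m.any() else 0,Q.max(0).round(1) if m.any() else 0,rect(Q) if m.sum()>5 else 0)
go(jig(-50,10,120),tilt(.75,1),vmax=30,wmax=.11); go(jig(-50,10,120),tilt(.75,-1),vmax=30,wmax=.11)
E
```

```text
[ 0.304  0.439  1.773 -0.003  0.942  0.148]
side 263 [  3.6 -40.3  62.1] [12.3 70.5 68.3] (array([ 8. , 15.1]), array([  8.7, 110.8]), [[3.5999999046325684, 70.5], [3.700000047683716, -40.29999923706055], [12.300000190734863, -40.29999923706055], [12.300000190734863, 70.5]])
top 232 [  4.2 -40.4  62. ] [12.5 47.1 68.8] (array([8.3, 3.3]), array([ 8.3, 87.5]), [[4.099999904632568, 47.099998474121094], [4.199999809265137, -40.400001525878906], [12.5, -40.400001525878906], [12.5, 47.099998474121094]])
t 7.47 pos [551.6 184.8 164.2] left [-54.9 -15.5 -44.2] [-0.484 -0.669  1.488] F [0.9 0.5 0.5] w 30.6 n 16
[[-0.4, -3.5, 2.8, -0.037, -0.037, -0.093], [0.0, -3.7, 2.6, -0.037, -0.037, -0.093], [0.5, -3.7, 2.5, -0.037, -0.037, -0.093], [0.9, -3.8, 2.3, -0.037, -0.037, -0.093], [1.3, -3.7, 2.2, -0.037, -0.037, -0.093]]
t 7.47 pos [551.6 184.8 164.2] left [-54.9 -15.5 -44.2] [ 0.672 -0.493 -1.494] F [0.9 0.5 0.5] w 30.6 n 16
[[-0.4, -3.5, 2.8, -0.037, 0.037, 0.093], [-0.8, -3.6, 2.6, -0.037, 0.037, 0.093], [-1.3, -3.6, 2.4, -0.037, 0.037, 0.093], [-1.7, -3.5, 2.3, -0.037, 0.037, 0.093], [-2.1, -3.4, 2.1, -0.037, 0.037, 0.093]]
```

View pics/side3.png

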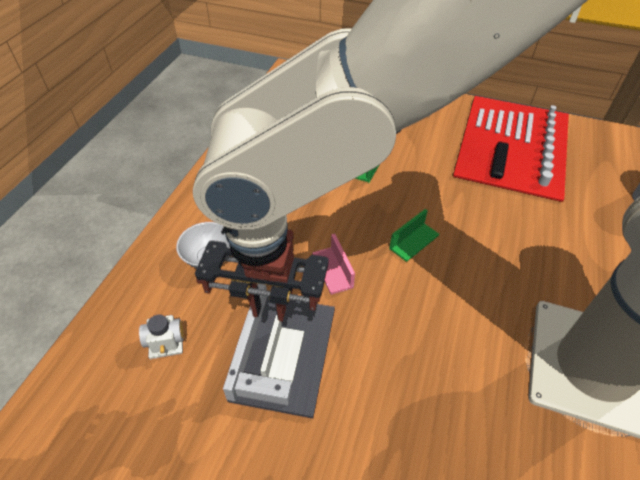

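The angle stands parallel against the stop, with its leg at jig x 3.6 to 12.3 and its +y end at y = 70.5. Now I'll shut the fingers and turn the hand for the slanting push.

Call:
move_arm([
  [0, -3.5, 2, -0.03, -0.03, -0.1],
  [0, -3.5, 2, -0.03, -0.03, -0.1],
  [0.5, -3.5, 2, -0.03, -0.03, -0.1],
  [1, -3.5, 2, -0.03, -0.03, -0.1],
  [1, -3.5, 2, -0.03, -0.03, -0.1],
], hand=1)

```text
t: 7.88
ee_pos: [537.9, 180.7, 153.5]
orientation: [1.262, 2.635, 0.027]
ft_force: [-0.2, -0.5, -0.2]
width: 1.6
```

```bash
python3 - <<'E'
from plan import *
print(ctrl.get_obs()["qpos"].round(3))
go(jig(-45,10,120),tilt(.6,1),vmax=30,wmax=.11)
E
```

```text
[ 0.385  0.376  1.924 -0.236  0.693 -0.122]
t 7.88 pos [537.9 180.7 153.5] left [-36.3 -10.8 -33.5] [-0.258 -0.357  0.998] F [-0.2 -0.5 -0.2] w 1.6 n 10
[[2.0, -3.8, 2.6, -0.031, -0.031, -0.1], [2.5, -3.7, 2.4, -0.031, -0.031, -0.1], [2.9, -3.5, 2.2, -0.031, -0.031, -0.1], [3.3, -3.3, 2.0, -0.031, -0.031, -0.1], [3.7, -3.0, 1.8, -0.031, -0.031, -0.1]]
```

Call:
move_arm([
  [2, -3.5, 2.5, -0.025, -0.025, -0.1],
  [2.5, -3.5, 2.5, -0.025, -0.025, -0.1],
  [3, -3.5, 2, -0.025, -0.025, -0.1],
  [3, -3, 2, -0.025, -0.025, -0.1],
  [3.5, -3, 2, -0.025, -0.025, -0.1],
])

```text
t: 8.3
ee_pos: [516.7, 176.7, 133.2]
orientation: [0.482, 2.713, 0.03]
ft_force: [0.6, -0.3, 0.0]
width: 0.5
```

```bash
python3 - <<'E'
from plan import *
print(ctrl.get_obs()["qpos"].round(3))
go(jig(-45,10,120),tilt(.5,1),vmax=30,wmax=.11)
E
```

```text
[ 0.417  0.348  2.097 -0.51   0.407 -0.361]
t 8.3 pos [516.7 176.7 133.2] left [-15.1  -6.7 -13.2] [-0.098 -0.115  0.483] F [ 0.6 -0.3  0. ] w 0.5 n 5
[[3.1, -2.5, 1.4, -0.026, -0.02, -0.096], [3.4, -2.2, 1.2, -0.026, -0.02, -0.096], [3.6, -1.9, 1.1, -0.026, -0.02, -0.096], [3.8, -1.6, 1.0, -0.026, -0.02, -0.096], [3.9, -1.2, 0.9, -0.026, -0.02, -0.096]]
```

```bash
cat > fit.py <<'E'
from plan import *
from scipy.optimize import least_squares
D=[([.424,.4238*0+.42381,1.63067],[216.95,-585.57,221.93],[-3.0909,-.5541,.0004]),
([0,.439,1.773],[547.9,183.6,160.2],[-2.037,-2.386,.019]),
([0,.376,1.924],[537.9,180.7,153.5],[1.262,2.635,.027]),
([0,.348,2.097],[516.7,176.7,133.2],[.482,2.713,.03])]
def wc(p,rv,L3): return np.array(p)-L3*Ro.from_rotvec(rv).as_matrix()[:,2]
def f(v):
    L1,L2,H,L3=v; e=[]
    for q,p,rv in D:
        w=wc(p,rv,L3); r=np.hypot(w[0],w[1]); a=q[1]; b=a+q[2]
        e+=[L1*np.sin(a)+L2*np.sin(b)-r, H+L1*np.cos(a)+L2*np.cos(b)-w[2]]
    return e
def IK(v,p,R):
    L1,L2,H,L3=v; w=np.array(p)-L3*R.as_matrix()[:,2]; r=np.hypot(w[0],w[1])
    s=least_squares(lambda x:[L1*np.sin(x[0])+L2*np.sin(x[0]+x[1])-r,H+L1*np.cos(x[0])+L2*np.cos(x[0]+x[1])-w[2]],[.4,2]).x
    return s
s=least_squares(f,[450,450,250,250]); v=s.x
if __name__=="__main__":
    print(v.round(1),np.round(s.fun,1))
    for th in(.2,.3,.4,.5,.6):
      for p in((-40,10,80),(-10,10,28),(34,10,28)):
        R=tilt(th); q=IK(v,jig(*p),R)
        fd=np.array([np.cos(.3)*np.sin(q.sum()),np.sin(.3)*np.sin(q.sum()),np.cos(q.sum())])
        z=R.as_matrix()[:,2]
        print(th,p,q.round(3),"q5~",round(np.pi-th-q.sum(),3))
E
python3 fit.py
```

```text
[591.  420.9 105.6 225.9] [-9.1  0.7  7.8  2.6  0.7  0.9  0.8 -4.2]
0.2 (-40, 10, 80) [0.427 2.092] q5~ 0.422
0.2 (-10, 10, 28) [0.543 2.064] q5~ 0.335
0.2 (34, 10, 28) [0.586 1.959] q5~ 0.396
0.3 (-40, 10, 80) [0.412 2.145] q5~ 0.284
0.3 (-10, 10, 28) [0.532 2.118] q5~ 0.192
0.3 (34, 10, 28) [0.573 2.015] q5~ 0.253
0.4 (-40, 10, 80) [0.403 2.199] q5~ 0.14
0.4 (-10, 10, 28) [0.527 2.172] q5~ 0.043
0.4 (34, 10, 28) [0.566 2.07 ] q5~ 0.105
0.5 (-40, 10, 80) [0.4   2.252] q5~ -0.011
0.5 (-10, 10, 28) [0.529 2.224] q5~ -0.112
0.5 (34, 10, 28) [0.565 2.123] q5~ -0.047
0.6 (-40, 10, 80) [0.405 2.304] q5~ -0.168
0.6 (-10, 10, 28) [0.538 2.275] q5~ -0.272
0.6 (34, 10, 28) [0.571 2.174] q5~ -0.204
```

```bash
python3 - <<'E'
from plan import *
go(jig(-20,12,100),tilt(.2,1),vmax=30,wmax=.1)
E
```

```text
t 8.3 pos [516.7 176.7 133.2] left [  9.3  -0.9 -33.2] [-0.07   0.186  0.495] F [ 0.6 -0.3  0. ] w 0.5 n 6
[[0.6, -0.1, 5.7, -0.01, 0.032, -0.082], [0.5, -0.1, 5.7, -0.01, 0.032, -0.082], [0.3, -0.1, 5.7, -0.01, 0.032, -0.082], [0.1, -0.2, 5.7, -0.01, 0.032, -0.082], [-0.1, -0.2, 5.7, -0.01, 0.032, -0.082]]
```

Call:
move_arm([
  [0.5, 0, 4, -0.01, 0.032, -0.082],
  [0.5, 0, 5, -0.01, 0.032, -0.082],
  [0, 0, 5, -0.01, 0.032, -0.082],
  [0, 0, 5, -0.01, 0.032, -0.082],
  [0, 0, 5, -0.01, 0.032, -0.082],
])

```text
t: 8.72
ee_pos: [515.0, 175.7, 103.9]
orientation: [-0.134, 2.916, 0.022]
ft_force: [0.2, -0.3, -0.1]
width: 0.5
```

```bash
python3 - <<'E'
from plan import *
print(ctrl.get_obs()["qpos"].round(3))
go(jig(-20,12,80),tilt(.2,1),vmax=20,wmax=.1)
E
```

```text
[ 0.334  0.414  2.033 -0.105  0.48  -1.24 ]
t 8.72 pos [515.  175.7 103.9] left [ 11.    0.1 -23.9] [-0.008  0.022  0.062] F [ 0.2 -0.3 -0.1] w 0.5 n 2
[[-2.7, -0.5, 12.9, -0.004, 0.011, -0.031], [-2.8, -0.7, 12.8, -0.004, 0.011, -0.031]]
```

Call:
move_arm([
  [-4, -0.5, 10, -0.004, 0.011, -0.031],
  [-4, -0.5, 10, -0.004, 0.011, -0.031],
  [0, 0, 0, 0, 0, 0],
])

```text
t: 8.97
ee_pos: [527.3, 175.6, 83.1]
orientation: [-0.237, 2.936, 0.023]
ft_force: [-0.5, -0.4, 1.2]
width: 0.3
```

```bash
python3 - <<'E'
from plan import *
print(ctrl.get_obs()["qpos"].round(3))
go(jig(-20,12,30),tilt(.2,1),vmax=15,wmax=.1)
from workcell import eyes; import cv2
d=eyes.get_image("side"); cv2.imwrite("pics/s4.png",d["frame"][230:430,180:440,::-1].repeat(3,0).repeat(3,1))
E
```

```text
[ 0.317  0.47   2.    -0.066  0.479 -1.359]
t 8.97 pos [527.3 175.6  83.1] left [ -1.4   0.2 -53.1] [ 0.001 -0.004 -0.007] F [-0.5 -0.4  1.2] w 0.3 n 4
[[2.9, 0.1, 13.0, 0.0, -0.001, 0.002], [2.9, 0.1, 12.9, 0.0, -0.001, 0.002], [2.9, 0.1, 12.9, 0.0, -0.001, 0.002], [2.9, 0.1, 12.9, 0.0, -0.001, 0.002]]
```

View pics/s4.png

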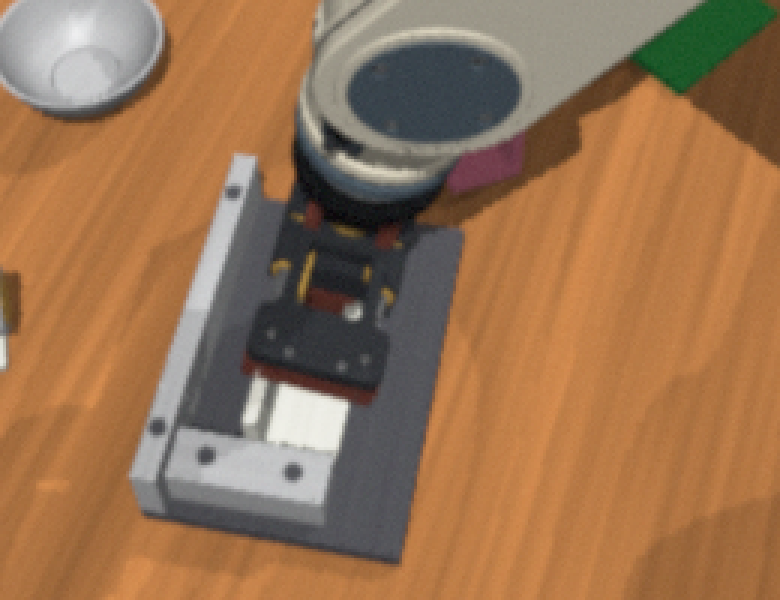

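The crop shows the shut hand above the angle's flat leg, clear of the stop at (250,470) and the fence. I'll add a little slant and descend.

Call:
move_arm([
  [3, 0, 12, 0, -0.06, 0],
  [3, 0, 14, 0, -0.06, 0],
  [3, 0, 14, 0, 0, 0],
  [0, 0, 2, 0, 0, 0],
  [0, 0, 0, 0, 0, 0],
])

```text
t: 9.43
ee_pos: [527.1, 176.7, 40.2]
orientation: [-0.218, 2.812, 0.04]
ft_force: [-0.6, -0.4, -0.9]
width: 0.6
```

```bash
python3 - <<'E'
from plan import *
o=ctrl.get_obs();print(o["qpos"].round(3),tojig(o["ee_pos"]).round(1))
go(jig(-20,12,30),tilt(.32,1),vmax=15,wmax=.1)
E
```

```text
[ 0.331  0.542  2.09  -0.267  0.199 -1.141] [-18.8  12.7  40.2]
t 9.43 pos [527.1 176.7  40.2] left [ -1.1  -0.9 -10.2] [-0.004  0.001 -0.002] F [-0.6 -0.4 -0.9] w 0.6 n 1
[[4.4, -0.7, 9.2, 0.004, 0.002, 0.0]]
```

Call:
move_arm([
  [1.5, 0, 4, 0, 0.05, 0],
  [1, 0, 3, 0, 0, 0],
  [0.5, 0, 2, 0, 0, 0],
  [0, 0, 0, 0, 0, 0],
])

```text
t: 9.77
ee_pos: [527.1, 177.3, 32.6]
orientation: [-0.219, 2.861, 0.037]
ft_force: [-0.9, -0.2, -0.5]
width: 0.4
```

```bash
python3 - <<'E'
from plan import *
o=ctrl.get_obs();print(o["qpos"].round(3),tojig(o["ee_pos"]).round(1))
go(jig(-20,12,26),tilt(.27,1),vmax=15,wmax=.1)
E
```

```text
[ 0.327  0.559  2.06  -0.168  0.255 -1.24 ] [-18.7  13.3  32.6]
t 9.77 pos [527.1 177.3  32.6] left [-1.1 -1.5 -6.6] [-0.005  0.003 -0.   ] F [-0.9 -0.2 -0.5] w 0.4 n 1
[[3.0, -1.4, 6.0, 0.004, 0.004, -0.001]]
```

Call:
move_arm([
  [1, -1.5, 2.5, 0.004, 0.004, 0],
  [0.5, 0, 2, 0, 0, 0],
  [-3, 0, 1, 0, 0, 0],
  [-3, 0, 1, 0, 0, 0],
])

```text
t: 10.1
ee_pos: [533.1, 176.5, 28.1]
orientation: [-0.218, 2.862, 0.03]
ft_force: [0.6, -0.0, 0.8]
width: 0.7
```

```bash
cat > s.py <<'E'
from plan import *
o=ctrl.get_obs();J=Ro.from_euler('z',JY).inv(); print(o["t"],o["qpos"].round(3),tojig(o["ee_pos"]).round(1),"Fj",J.apply(o["ft_force"]).round(1),"tilt",((J*Ro.from_rotvec(o["orientation"])).as_matrix()[:,2]).round(3),((J*Ro.from_rotvec(o["orientation"])).as_matrix()[:,1]).round(3))
E
python3 s.py
```

```text
10.1 [ 0.324  0.573  2.047 -0.18   0.258 -1.231] [-12.9  11.6  28.1] Fj [ 0.6 -0.1  0.8] tilt [ 0.268 -0.    -0.963] [0.001 1.    0.   ]
```

Still in the air at z = 28. Going forward in small steps to find the upright leg.

Call:
move_arm([
  [-3, 0, 1, 0, 0, 0],
  [-3, 0, 1, 0, 0, 0],
  [-2, 0, 0.5, 0, 0, 0],
])

```text
t: 10.35
ee_pos: [542.2, 177.8, 27.7]
orientation: [-0.218, 2.863, 0.03]
ft_force: [-0.5, -0.2, 1.4]
width: 0.3
```

```bash
python3 s.py
```

```text
10.35 [ 0.321  0.581  2.027 -0.17   0.269 -1.245] [-3.7 11.5 27.7] Fj [-0.6 -0.1  1.4] tilt [ 0.268 -0.001 -0.963] [ 0.001  1.    -0.   ]
```

Call:
move_arm([
  [-2, 0, 0.5, 0, 0, 0],
  [-2, 0, 0.5, 0, 0, 0],
  [-2, 0, 0.5, 0, 0, 0],
  [-2, 0, 0.5, 0, 0, 0],
])

```text
t: 10.68
ee_pos: [550.6, 178.9, 27.7]
orientation: [-0.218, 2.864, 0.029]
ft_force: [-1.6, -0.8, 0.6]
width: 0.4
```

```bash
python3 s.py
```

```text
10.6833 [ 0.317  0.588  2.008 -0.16   0.283 -1.258] [ 4.8 11.3 27.7] Fj [-1.7 -0.5  0.6] tilt [ 0.266 -0.001 -0.964] [ 0.002  1.    -0.   ]
```

```bash
cat > look.py <<'E'
import sys
from plan import *; from h import *; from workcell import eyes
def look(tag):
  for n in("side","top"):
    d=eyes.get_image(n); J=tojig(cloud(d).reshape(-1,3)).reshape(480,640,3)
    m=(J[...,2]>61)&(J[...,2]<69)&(J[...,0]>-60)&(J[...,0]<60)&(J[...,1]>-60)&(J[...,1]<75)
    hsv=cv2.cvtColor(d["frame"],cv2.COLOR_RGB2HSV); m&=(hsv[...,1]<60)&(hsv[...,2]>90)
    Q=J[m]
    if n=="side": cv2.imwrite(f"pics/{tag}.png",d["frame"][230:430,180:440,::-1].repeat(3,0).repeat(3,1))
    else: cv2.imwrite(f"pics/{tag}t.png",d["frame"][180:320,80:270,::-1].repeat(4,0).repeat(4,1))
    if m.sum()>5:
        b=Q[:,1]; print(n,m.sum(),rect(Q)[2])
look(sys.argv[1])
E
python3 look.py s5
```

```text
side 101 [[-16.0, -57.400001525878906], [59.70000076293945, -57.599998474121094], [60.099998474121094, 73.80000305175781], [-15.5, 74.0999984741211]]
top 286 [[16.100000381469727, 73.80000305175781], [16.700000762939453, -59.900001525878906], [60.400001525878906, -59.70000076293945], [59.79999923706055, 74.0]]
```

View pics/s5.png

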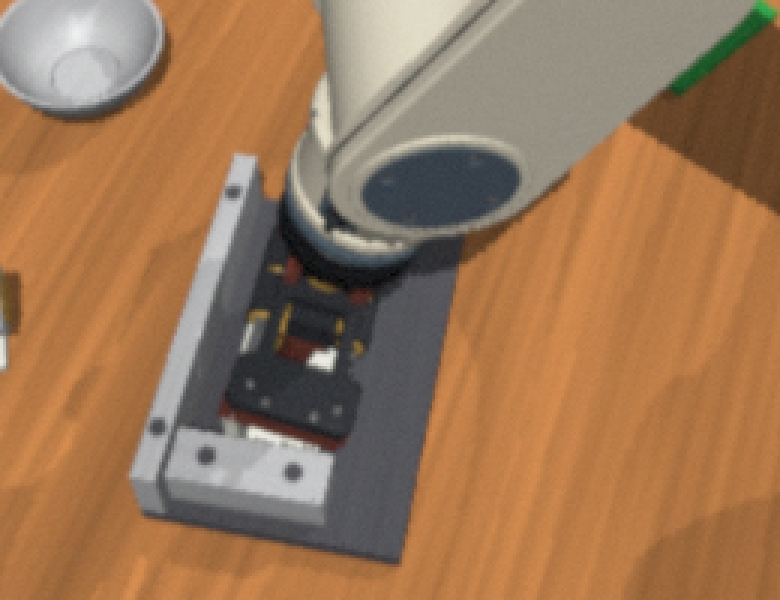

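Call:
move_arm([
  [-3, 0, 1, 0, 0, 0],
  [-3, 0, 1, 0, 0, 0],
  [-3, 0, 1, 0, 0, 0],
  [-3, 0, 1, 0, 0, 0],
])

```text
t: 11.12
ee_pos: [563.6, 180.9, 27.0]
orientation: [-0.218, 2.865, 0.029]
ft_force: [-1.9, -0.6, 0.7]
width: 0.6
```

```bash
sed -i 's/\[...,0\]<60)&/[...,0]<46)\&/;s/\[...,1\]<75/[...,1]<72/' look.py; python3 s.py; python3 look.py s6
```

```text
11.1167 [ 0.313  0.6    1.98  -0.147  0.299 -1.275] [17.9 11.3 27. ] Fj [-2.  -0.3  0.7] tilt [ 0.266 -0.001 -0.964] [ 0.002  1.    -0.001]
side 12 [[-3.5999999046325684, 22.299999237060547], [36.5, 12.100000381469727], [50.0, 65.30000305175781], [9.899999618530273, 75.5]]
top 116 [[31.0, -40.29999923706055], [38.599998474121094, -40.400001525878906], [41.20000076293945, 68.19999694824219], [33.5, 68.4000015258789]]
```

View pics/s6t.png

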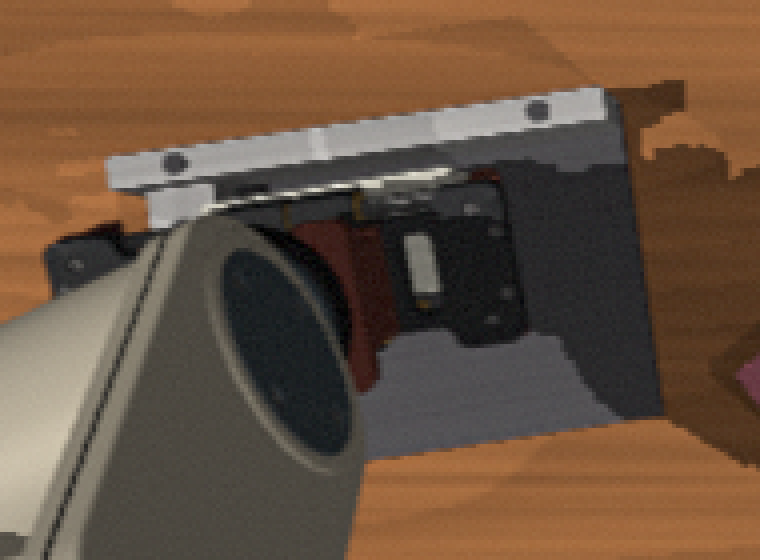

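```bash
python3 - <<'E'
from plan import *; from h import *; from workcell import eyes
o=ctrl.get_obs(); R=Ro.from_rotvec(o["orientation"])
for n in("top","side"):
    d=eyes.get_image(n); P=cloud(d).reshape(-1,3); T=R.inv().apply(P-o["ee_pos"]); J=tojig(P)
    print(n)
    for lo in range(-100,10,10):
        m=(T[:,2]>=lo)&(T[:,2]<lo+10)&(abs(T[:,1])<95)&(T[:,0]>-60)&(T[:,0]<60)&(J[:,0]<46)&(J[:,2]>26)
        h=cv2.cvtColor(d["frame"],cv2.COLOR_RGB2HSV).reshape(-1,3)
        m&=~((h[:,1]<50)&(h[:,2]>110))
        if m.sum(): q=T[m]; print(lo,m.sum(),"x",q[:,0].min().round(1),q[:,0].max().round(1),"y",q[:,1].min().round(1),q[:,1].max().round(1))
    if n=="top": cv2.imwrite("pics/t7.png",d["frame"][205:250,110:215,::-1].repeat(7,0).repeat(7,1))
E
```

```text
top
-100 175 x -34.3 32.2 y -81.5 78.4
-90 32 x -34.3 31.7 y -81.5 78.4
-40 58 x -28.2 -20.9 y -51.4 52.6
-30 14 x -27.0 -19.5 y -51.7 -15.8
-20 13 x -30.9 -17.9 y -51.8 88.7
-10 8 x -29.0 -7.7 y -51.8 58.7
0 1 x -25.1 -25.1 y 59.0 59.0
side
-100 144 x -33.4 33.0 y -15.1 80.6
-90 146 x -33.4 32.4 y -3.7 81.4
-80 17 x -28.5 12.5 y 24.2 77.9
-50 24 x -9.3 11.0 y 10.4 12.4
-40 25 x -22.9 34.1 y 8.9 77.9
-30 31 x -17.2 54.6 y 6.8 75.6
-20 33 x -19.7 56.7 y 52.3 84.2
-10 4 x -13.3 -11.5 y 48.0 51.0
```

View pics/t7.png

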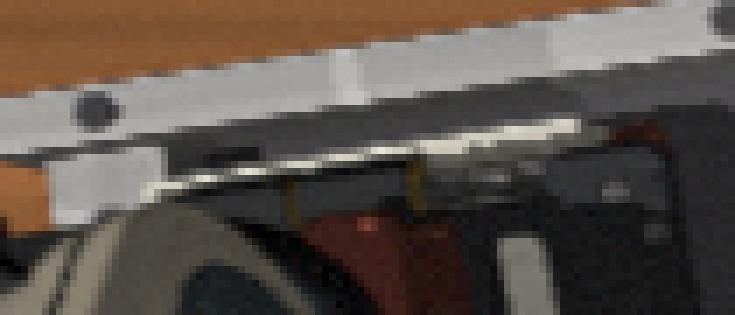

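View pics/s6.png

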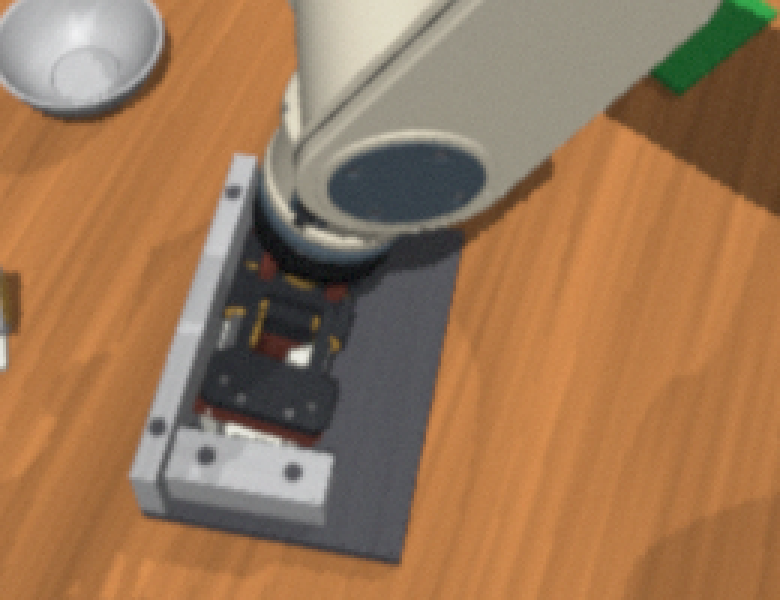

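Call:
move_arm([
  [-2, 0, 0.5, 0, 0, 0],
  [-2, 0, 0.5, 0, 0, 0],
  [-2, 0, 0.5, 0, 0, 0],
])

```text
t: 11.57
ee_pos: [569.1, 181.7, 26.8]
orientation: [-0.218, 2.866, 0.028]
ft_force: [-1.7, -1.0, 1.4]
width: 0.5
```

```bash
python3 s.py
```

```text
11.5667 [ 0.311  0.605  1.967 -0.141  0.308 -1.282] [23.5 11.2 26.8] Fj [-1.9 -0.7  1.4] tilt [ 0.265 -0.001 -0.964] [ 0.002  1.    -0.001]
```

Call:
move_arm([
  [-2, 0, 0.5, 0, 0, 0],
  [-1.5, 0, 0.4, 0, 0, 0],
])

```text
t: 11.73
ee_pos: [572.9, 182.2, 26.8]
orientation: [-0.219, 2.866, 0.028]
ft_force: [-1.3, -0.1, 0.7]
width: 0.7
```

```bash
python3 s.py; python3 look.py s8
```

```text
11.7333 [ 0.31   0.608  1.959 -0.138  0.313 -1.287] [27.3 11.2 26.8] Fj [-1.3  0.1  0.7] tilt [ 0.265 -0.001 -0.964] [ 0.002  1.    -0.001]
top 47 [[39.400001525878906, -40.0], [45.400001525878906, -40.099998474121094], [47.599998474121094, 43.900001525878906], [41.70000076293945, 44.0]]
```

View pics/s8t.png

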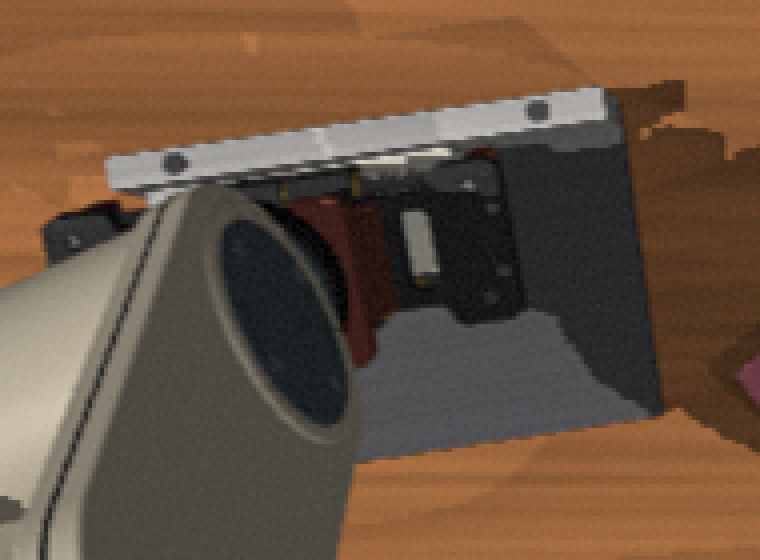

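Call:
move_arm([
  [-1.5, 0, 0.4, 0, 0, 0],
  [-1.5, 0, 0.4, 0, 0, 0],
])

```text
t: 12.0
ee_pos: [576.0, 182.7, 26.8]
orientation: [-0.218, 2.866, 0.028]
ft_force: [-1.6, -0.4, 0.3]
width: 0.8
```

```bash
python3 s.py
```

```text
12.0 [ 0.309  0.611  1.952 -0.135  0.317 -1.291] [30.5 11.2 26.8] Fj [-1.6 -0.1  0.3] tilt [ 0.265 -0.001 -0.964] [ 0.002  1.    -0.001]
```

Call:
move_arm([
  [-1, 0, 0.3, 0, 0, 0],
  [-1, 0, 0.3, 0, 0, 0],
])

```text
t: 12.17
ee_pos: [577.0, 182.7, 26.5]
orientation: [-0.219, 2.869, 0.027]
ft_force: [-8.2, 0.4, 5.3]
width: 0.5
```

```bash
python3 s.py
```

```text
12.1667 [ 0.309  0.613  1.948 -0.133  0.322 -1.293] [31.4 11.  26.5] Fj [-8.   1.6  5.3] tilt [ 0.262 -0.002 -0.965] [ 0.002  1.    -0.001]
```

The fence makes contact at TCP x = 31.4, close to the computed 32. Before the final push I'll back off and nudge the free end, so that it is certainly against the stop.

Call:
move_arm([
  [3, 0, -4, 0, 0, 0],
  [4, 0, -12, 0, 0, 0],
  [-3, 0, -25, 0, 0, 0],
  [-6, 0, -25, 0, 0, 0],
  [0, 0, 0, 0, 0, 0],
])

```text
t: 12.58
ee_pos: [561.0, 180.4, 91.8]
orientation: [-0.219, 2.87, 0.027]
ft_force: [0.6, 0.8, 0.2]
width: 0.2
```

```bash
python3 s.py; python3 - <<'E'
from plan import *
go(jig(31,-68,88),tilt(.27,1),vmax=25)
E
python3 look.py s9
```

```text
12.5833 [ 0.314  0.477  1.969 -0.102  0.436 -1.323] [15.3 11.2 91.8] Fj [0.7 0.7 0.2] tilt [ 0.261 -0.002 -0.965] [ 0.002  1.    -0.001]
t 12.58 pos [561.  180.4  91.8] left [ 27.6 -75.9  -3.8] [ 0.002 -0.005  0.002] F [0.6 0.8 0.2] w 0.2 n 4
[[-3.6, -19.8, 2.0, -0.0, -0.001, -0.0], [-3.5, -19.8, 2.0, -0.0, -0.001, -0.0], [-3.5, -19.8, 2.0, -0.0, -0.001, -0.0], [-3.5, -19.8, 2.0, -0.0, -0.001, -0.0]]
side 49 [[41.5, 36.599998474121094], [45.79999923706055, 36.599998474121094], [46.0, 68.9000015258789], [41.70000076293945, 68.9000015258789]]
top 146 [[41.900001525878906, -39.599998474121094], [45.79999923706055, -39.599998474121094], [46.099998474121094, 69.69999694824219], [42.29999923706055, 69.69999694824219]]
```

View pics/s9.png

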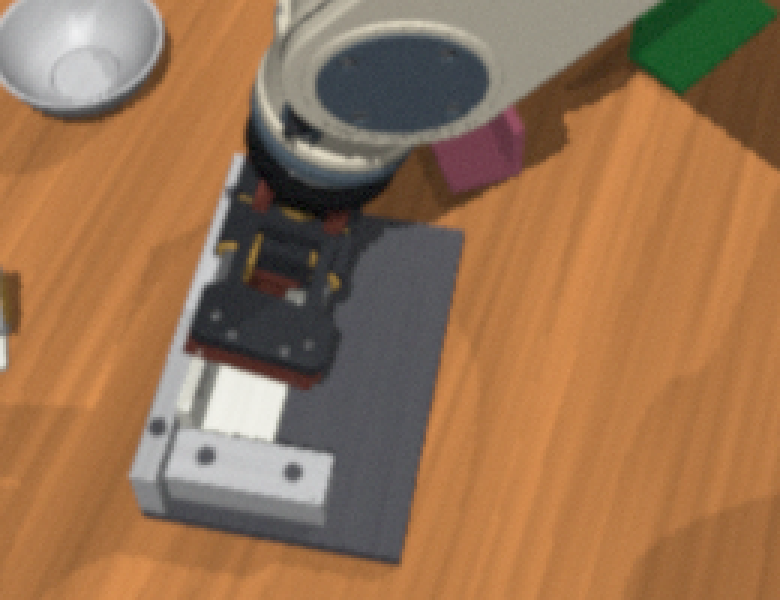

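The crop shows the angle parallel to the fence and against the stop, with its inner face at about x = 41.7 and y from −39.6 to 69.7. I'll do the nudge on the free end anyway, to confirm by force.

Call:
move_arm([
  [-3.5, -20, 1, 0, 0, 0],
  [-3.5, -20, 1, 0, 0, 0],
  [-3.5, -20, 1, 0, 0, 0],
  [-3, -18, 1, 0, 0, 0],
  [0, 0, 0, 0, 0, 0],
])

```text
t: 13.1
ee_pos: [584.5, 103.1, 84.0]
orientation: [-0.225, 2.876, 0.026]
ft_force: [0.1, -0.4, -0.5]
width: 0.8
```

```bash
python3 s.py; python3 - <<'E'
from plan import *
go(jig(32,-68,22),tilt(.27,1),vmax=18)
E
```

```text
13.1 [ 0.156  0.495  1.961 -0.006  0.428 -1.566] [ 26.7 -68.8  84. ] Fj [ 0.  -0.4 -0.5] tilt [ 0.255 -0.002 -0.967] [-0.002  1.    -0.002]
t 13.1 pos [584.5 103.1  84. ] left [  5.2   1.6 -62. ] [ 0.004 -0.012 -0.002] F [ 0.1 -0.4 -0.5] w 0.8 n 4
[[2.7, 0.2, 15.3, -0.0, -0.003, 0.001], [2.7, 0.2, 15.3, -0.0, -0.003, 0.001], [2.7, 0.2, 15.3, -0.0, -0.003, 0.001], [2.8, 0.2, 15.3, -0.0, -0.003, 0.001]]
```

Call:
move_arm([
  [1, 0, 14, 0, 0, 0],
  [2, 0, 16, 0, 0, 0],
  [2, 0, 16, 0, 0, 0],
  [2, 0, 8, 0, 0, 0],
  [0, 0, 0, 0, 0, 0],
])

```text
t: 13.52
ee_pos: [589.9, 103.7, 23.9]
orientation: [-0.219, 2.88, 0.025]
ft_force: [-0.4, -0.3, -0.7]
width: 0.3
```

```bash
python3 s.py; python3 - <<'E'
from plan import *
go(jig(35,-64,23),tilt(.27,1),vmax=18)
E
```

```text
13.5167 [ 0.156  0.612  1.957 -0.01   0.318 -1.558] [ 32.2 -69.   23.9] Fj [-0.4 -0.3 -0.7] tilt [ 0.251 -0.003 -0.968] [ 0.002  1.    -0.002]
t 13.52 pos [589.9 103.7  23.9] left [ 2.   5.4 -0.9] [ 0.005 -0.015  0.002] F [-0.4 -0.3 -0.7] w 0.3 n 1
[[-2.5, 5.0, 1.6, -0.003, -0.016, -0.001]]
```

Call:
move_arm([
  [-2, 3, 1.5, 0, 0, 0],
  [0, 4, 0, 0, 0, 0],
  [0, 3, 0, 0, 0, 0],
])

```text
t: 13.77
ee_pos: [589.6, 115.0, 21.9]
orientation: [-0.219, 2.882, 0.025]
ft_force: [-0.7, 0.6, -0.2]
width: 0.6
```

```bash
python3 s.py
```

```text
13.7667 [ 0.177  0.618  1.951 -0.027  0.321 -1.521] [ 33.6 -57.8  21.9] Fj [-0.6  0.7 -0.2] tilt [ 0.249 -0.003 -0.969] [ 0.002  1.    -0.002]
```

Call:
move_arm([
  [0, 2, 0, 0, 0, 0],
  [0, 1.5, 0, 0, 0, 0],
])

```text
t: 13.93
ee_pos: [589.6, 119.9, 23.1]
orientation: [-0.22, 2.88, 0.025]
ft_force: [0.0, -0.7, -0.2]
width: 0.9
```

```bash
python3 s.py
```

```text
13.9333 [ 0.186  0.616  1.951 -0.033  0.322 -1.507] [ 34.3 -53.   23.1] Fj [-0.1 -0.7 -0.2] tilt [ 0.251 -0.002 -0.968] [ 0.001  1.    -0.002]
```

Call:
move_arm([
  [0, 1, 0, 0, 0, 0],
  [0, 1, 0, 0, 0, 0],
])

```text
t: 14.1
ee_pos: [589.8, 122.7, 24.3]
orientation: [-0.221, 2.878, 0.025]
ft_force: [0.7, 0.8, 0.6]
width: 0.3
```

Call:
move_arm([
  [0, 1, 0, 0, 0, 0],
  [0, 1, 0, 0, 0, 0],
])

```text
t: 14.27
ee_pos: [589.6, 124.7, 24.9]
orientation: [-0.221, 2.878, 0.025]
ft_force: [1.3, -11.2, -1.6]
width: 0.5
```

Call:
move_arm([
  [0, 1, 0, 0, 0, 0],
])

```text
t: 14.35
ee_pos: [589.5, 124.7, 24.9]
orientation: [-0.221, 2.878, 0.024]
ft_force: [2.6, -12.2, 1.1]
width: 0.0
```

It met a hard stop straight away at 12 N and did not slide, so the angle is against the stop block. Now back over to the inside corner.

Call:
move_arm([
  [0, -5, 0, 0, 0, 0],
  [2, -6, -8, 0, 0, 0],
  [-3, 0, -25, 0, 0, 0],
  [-6, 0, -30, 0, 0, 0],
  [0, 0, -5, 0, 0, 0],
])

```text
t: 14.77
ee_pos: [578.4, 109.9, 93.1]
orientation: [-0.22, 2.884, 0.023]
ft_force: [0.6, -0.7, 0.0]
width: 0.3
```

```bash
python3 s.py; python3 - <<'E'
from plan import *
go(jig(15,12,88),tilt(.28,1),vmax=22)
E
```

```text
14.7667 [ 0.172  0.475  1.963 -0.018  0.454 -1.536] [ 21.7 -61.2  93.1] Fj [ 0.5 -0.8  0. ] tilt [ 0.247 -0.003 -0.969] [ 0.002  1.    -0.003]
t 14.77 pos [578.4 109.9  93.1] left [-17.9  71.3  -5.1] [ 0.007 -0.029  0.002] F [ 0.6 -0.7  0. ] w 0.3 n 4
[[2.0, 18.3, 0.8, -0.001, -0.008, -0.0], [2.0, 18.3, 0.8, -0.001, -0.008, -0.0], [2.0, 18.3, 0.8, -0.001, -0.008, -0.0], [2.0, 18.3, 0.8, -0.001, -0.008, -0.0]]
```

Call:
move_arm([
  [2, 18, 0, 0, -0.008, 0],
  [2, 18, 0, 0, -0.008, 0],
  [2, 18, 0, 0, -0.008, 0],
  [2, 14, 0, 0, -0.008, 0],
  [0, 0, 0, 0, 0, 0],
])

```text
t: 15.18
ee_pos: [561.3, 175.8, 95.8]
orientation: [-0.21, 2.843, 0.029]
ft_force: [-0.4, 0.1, -0.6]
width: 0.7
```

```bash
python3 s.py; python3 - <<'E'
from plan import *
go(jig(18,12,30),tilt(.28,1),vmax=16)
E
```

```text
15.1833 [ 0.308  0.464  1.988 -0.12   0.405 -1.306] [14.9  6.6 95.8] Fj [-0.4  0.2 -0.6] tilt [ 0.287 -0.003 -0.958] [ 0.007  1.    -0.001]
t 15.18 pos [561.3 175.8  95.8] left [  2.2   5.9 -65.8] [-0.     0.011  0.006] F [-0.4  0.1 -0.6] w 0.7 n 5
[[3.2, 1.1, 12.8, -0.001, 0.002, -0.001], [3.2, 1.1, 12.8, -0.001, 0.002, -0.001], [3.1, 1.1, 12.8, -0.001, 0.002, -0.001], [3.1, 1.1, 12.8, -0.001, 0.002, -0.001], [3.1, 1.1, 12.8, -0.001, 0.002, -0.001]]
```

Call:
move_arm([
  [3, 2, 12, 0, 0.002, -0.003],
  [3, 2, 14, 0, 0.002, -0.003],
  [3, 2, 14, 0, 0.002, 0],
  [3, 0, 12, 0, 0.002, 0],
  [0, 0, 4, 0, 0, 0],
])

```text
t: 15.6
ee_pos: [565.5, 180.7, 35.6]
orientation: [-0.221, 2.849, 0.027]
ft_force: [0.0, 0.2, 0.3]
width: 0.3
```

```bash
python3 s.py; python3 - <<'E'
from plan import *
go(jig(29,12,27),tilt(.28,1),vmax=4)
E
```

```text
15.6 [ 0.314  0.584  1.985 -0.163  0.296 -1.263] [19.8 10.8 35.6] Fj [0.1 0.2 0.3] tilt [ 0.28  -0.003 -0.96 ] [-0.001  1.    -0.003]
t 15.6 pos [565.5 180.7  35.6] left [ 8.9  2.6 -8.6] [ 0.002  0.005 -0.001] F [0.  0.2 0.3] w 0.3 n 4
[[-1.6, 0.3, 2.7, -0.001, 0.001, 0.0], [-1.6, 0.3, 2.7, -0.001, 0.001, 0.0], [-1.6, 0.3, 2.7, -0.001, 0.001, 0.0], [-1.6, 0.3, 2.7, -0.001, 0.001, 0.0]]
```

Call:
move_arm([
  [-1.5, 1, 3, 0, 0, 0],
  [-1.5, 1, 2.5, 0, 0, 0],
  [-1.5, 0.5, 2.5, 0, 0, 0],
  [-1, 0, 1.5, 0, 0, 0],
])

```text
t: 15.93
ee_pos: [572.5, 182.3, 25.4]
orientation: [-0.218, 2.854, 0.025]
ft_force: [-15.8, 2.7, 26.5]
width: 0.6
```

```bash
python3 s.py
```

```text
15.9333 [ 0.313  0.61   1.967 -0.166  0.294 -1.258] [26.9 11.3 25.4] Fj [-15.2   5.1  26.5] tilt [ 0.276 -0.004 -0.961] [ 0.001  1.    -0.004]
```

Call:
move_arm([
  [0, 0, -1.5, 0, 0, 0],
  [-2, 0, 0.3, 0, 0, 0],
  [-1.5, 0, 0.4, 0, 0, 0],
])

```text
t: 16.18
ee_pos: [576.6, 182.9, 28.3]
orientation: [-0.218, 2.853, 0.026]
ft_force: [-0.3, -0.2, 0.4]
width: 0.6
```

```bash
python3 s.py
```

```text
16.1833 [ 0.312  0.607  1.959 -0.16   0.302 -1.265] [31.1 11.3 28.3] Fj [-0.3 -0.1  0.4] tilt [ 0.277 -0.004 -0.961] [ 0.002  1.    -0.004]
```

Call:
move_arm([
  [0, 0, 1.5, 0, 0, 0],
  [0, 0, 0.8, 0, 0, 0],
])

```text
t: 16.35
ee_pos: [576.9, 182.7, 26.4]
orientation: [-0.218, 2.854, 0.025]
ft_force: [-2.7, 1.0, 2.1]
width: 0.7
```

```bash
python3 s.py
```

```text
16.35 [ 0.311  0.611  1.957 -0.161  0.301 -1.264] [31.3 11.1 26.4] Fj [-2.5  1.4  2.1] tilt [ 0.276 -0.004 -0.961] [ 0.002  1.    -0.004]
```

Call:
move_arm([
  [-0.8, 0.3, 1, 0, 0, 0],
  [-0.8, 0.3, 1, 0, 0, 0],
])

```text
t: 16.52
ee_pos: [577.0, 182.8, 25.4]
orientation: [-0.218, 2.857, 0.023]
ft_force: [-14.6, -4.7, 27.2]
width: 0.3
```

```bash
python3 s.py
```

```text
16.5167 [ 0.312  0.614  1.955 -0.162  0.304 -1.263] [31.5 11.2 25.4] Fj [-15.1  -2.4  27.2] tilt [ 0.273 -0.005 -0.962] [ 0.002  1.    -0.005]
```

Call:
move_arm([
  [-0.7, 0.2, 0.5, 0, 0, 0],
  [-0.7, 0.2, 0.5, 0, 0, 0],
])

```text
t: 16.68
ee_pos: [576.9, 182.8, 25.6]
orientation: [-0.218, 2.86, 0.021]
ft_force: [-6.2, -0.7, 8.3]
width: 0.8
```

```bash
python3 s.py
```

```text
16.6833 [ 0.312  0.613  1.953 -0.162  0.309 -1.264] [31.4 11.1 25.6] Fj [-6.2  0.3  8.3] tilt [ 0.27  -0.006 -0.963] [ 0.002  1.    -0.006]
```

Call:
move_arm([
  [-1.1, 0.4, 0.6, 0, 0, 0],
  [-1.1, 0.4, 0.6, 0, 0, 0],
])

```text
t: 16.85
ee_pos: [576.9, 182.9, 25.5]
orientation: [-0.219, 2.864, 0.019]
ft_force: [-8.6, -2.9, 14.4]
width: 0.3
```

```bash
python3 s.py; python3 look.py s10; python3 s.py
```

```text
16.85 [ 0.313  0.614  1.95  -0.161  0.316 -1.264] [31.4 11.2 25.5] Fj [-8.9 -1.6 14.4] tilt [ 0.266 -0.008 -0.964] [ 0.002  1.    -0.007]
16.95 [ 0.313  0.614  1.95  -0.161  0.316 -1.264] [31.4 11.2 25.5] Fj [-10.3  -2.5  13.1] tilt [ 0.266 -0.008 -0.964] [ 0.002  1.    -0.007]
```

View pics/s10.png

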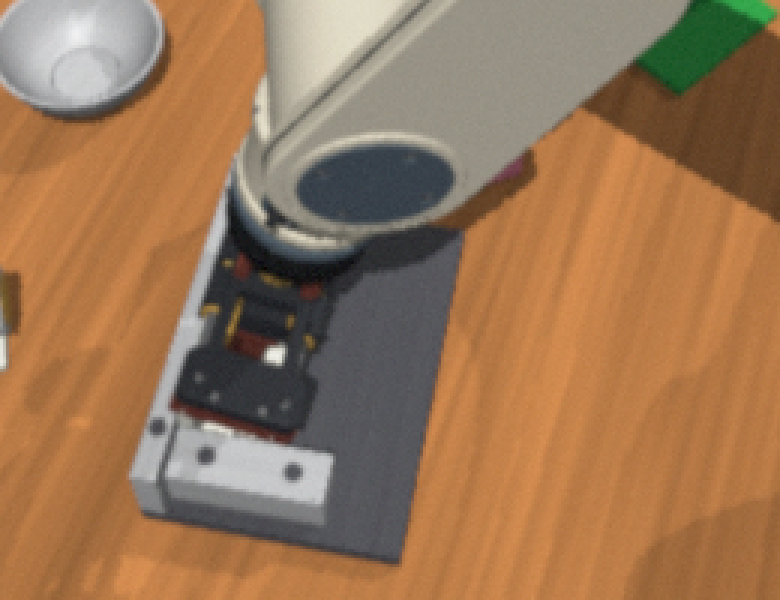

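View pics/s10t.png

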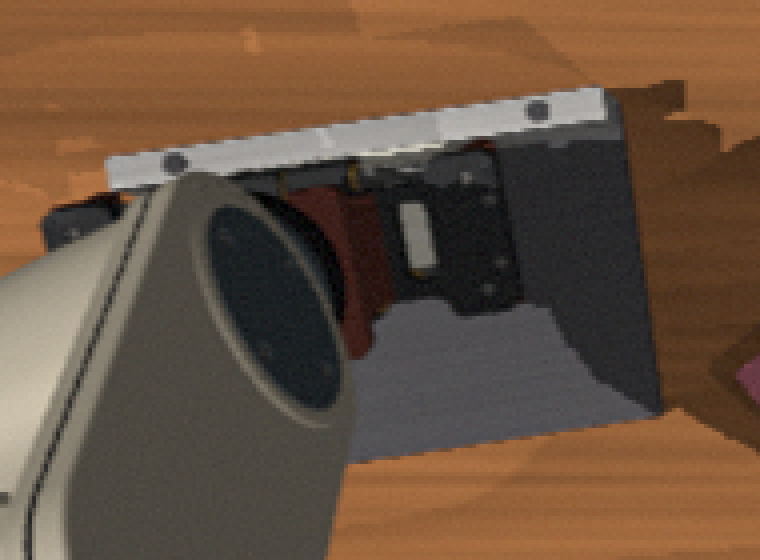

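```bash
python3 - <<'E'
from plan import *; from workcell import eyes
J=Ro.from_euler('z',JY).inv()
for i in range(5):
    eyes.get_image("top"); o=ctrl.get_obs(); print(o["t"],J.apply(o["ft_force"]).round(1),tojig(o["ee_pos"]).round(2))
E
```

```text
17.0 [-9.7 -1.2 13.4] [31.44 11.17 25.53]
17.05 [-9.1 -1.9 13. ] [31.43 11.16 25.54]
17.1 [-8.5 -0.8 12.8] [31.44 11.17 25.55]
17.15 [-8.2 -2.5 11.9] [31.44 11.15 25.54]
17.2 [-9.4 -1.6 13.5] [31.44 11.2  25.55]
```

```bash
python3 -c "
from workcell import ctrl
print(ctrl.close_job())"
```

```text
the job is handed in; nothing more can be done
None
```

I handed the job in at about 17 s of robot time, with the angle on the jig plate against the fence and stop and the arm still holding the slanting push.

**What I did:**
- I gripped the angle by its upright leg, carried it over and set it on the plate with its end touching the stop (about 11 N felt).
- I released it and slid it to the fence with the shut fingertips.
- I backed off and nudged its free end. It resisted 12 N at once without sliding, so it was already on the stop.
- I then went back into the inside corner for the final push.

**Last checks:**
- **Push:** steady over 0.25 s at about 9 N on the fence, 13 N down on the plate and 1.6 N towards the stop. That is uneven rather than 10 N each way.
- **Fit:** with the hand clear, just before the nudge and the final push, the cameras showed the angle parallel to the fence. Its inner face was at about jig x 41.5–42 (seated is 42) and it ran from y −39.6 to 69.7 (seated is −40 to 70).
- **Other things on the bench:** nothing suggests the arm touched any of them, but I made no final check of their positions.

**What did not go as planned or could not be checked:**
- The hand is tilted only about 15°, because joint 5 was near its limit. The slant is mostly in the force rather than the hand.
- A first try at the final push came down about 4 mm short of the upright leg and pressed the flat leg with about 27 N. A later row briefly reached the same force before I settled the push.
- While I was sliding the angle, the camera placed its leg about 4 mm closer to the fence than the fingertip position implied. The force contact and the later clear view did not bear that out.
- During the final push the hand hides the angle from both cameras, so how flush it is now rests on the forces and the unchanged fingertip position.

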